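# Slide the pendant box round the display and latch it in its dock

### The arm

A 7-joint arm with a two-finger parallel gripper is mounted at the origin on a cart in front of the work surface, level with it; the furniture and walls round the work are solid. World frame = base frame: x ahead of the robot, y to its left, z up, the work surface at z = 0. Lengths are in m, angles in degrees, forces in N, time in s.
With the tool pointing down it reaches from about 0.425 to 0.875 m from the base axis. Payload 4.7 kg.
Tool frame: the origin (TCP) lies at the very end of the fingers, on their centre line; the grasp point (between the pads) lies 19 mm behind it; z points along the fingers, y is the line along which they close (so a half turn about z gives the same grasp; the last joint's range is limited). The gripper opens to 87 mm and grips with 3 to 60 N. Pads are 19 mm wide; open, the fingers measure 117 mm over their backs; the gripper's body (75 mm by 190 mm) begins 51 mm behind the grasp point.
Start: joints at [66.641, 18.392, -4.016, 83.108, 1.295, 78.541, -3.26], TCP at [0.266, -0.593, 0.223] pointing down, gripper open.
Joint ranges: [-163.93, 163.93], [-17.29, 119.83], [-79.2, 71.16], [3.27, 140.29], [-89.18, 269.18], [5.43, 117.66], [-154.24, 154.24]. Speed limits (degrees/s): [147.25, 147.25, 180, 180, 180, 180, 180].

### API

Orientations are given as [roll, pitch, yaw] about the fixed x, y, z axes, in that order (R = Rz(yaw) Ry(pitch) Rx(roll)).
In Python, from cell import telemetry, cams, env gives the robot as it stands.
- The arm moves only by the tool arm_command, never from a script. Its argument "series" is text: rows parted by semicolons, each of 5 numbers parted by spaces: the shift along the tool's x, y, z in mm, then the turn about the tool's z in rad, then the closure in counts, from 0 (fully open) to 255 (shut). A call has 1 to 20 rows; each row shifts and turns the commanded pose from where the row before left it, along the tool's axes as they then stand; what a row does not reach is not made up. A row lasts 1/12 s, in which the tool goes at most 41.7 mm and 7.16 degrees, less where a joint would pass 70% of its speed; a pose out of reach is approached as far as the arm can. A call is refused whole if a number of a shift passes 41.7 or a number of a turn 0.125, either way. A call with a gripper value outside its range is refused whole. The fingers move at their own pace and stop on an object; "squeeze" is the grip in N (left out, the last holds). Time passes only in rows, so rows that do not move let the fingers close. It gives the time, the measured TCP pose, the force, the opening and the grip force at its end, in the units of the state.
- telemetry.get_obs(): the state, without advancing time (a new reading comes with each control period).
- cams.read_camera(name): name is "side" or "top"; returns the picture (384x512x3 uint8, blue, green, red); there is no depth.
- cams.calibration(name): a dict with "K" (3x3 intrinsics, pixels), "origin" and "rotation" of the camera in the world. Camera axes: x right, y down, z forward; pixel columns grow to the right and rows downward; lengths in m; the calibration is good to about 2 mm. A picture is of the moment at which its call begins. calibration takes no time and is no camera call.
- env.sign_off(): hands the job in; it is judged then, once.
The state is a dict: "time_s": time; "qpos": joint angles; "joint_velocities": joint speeds; "effort": joint torques, N m; "tool_pos": TCP position; "tool_rot": TCP orientation; "force": force on the tool from outside, world axes, zero at the start; "wrist_torque": the same for the moment, N m; "grip_width": finger opening in m; "grasp_force": force on a finger pad.
Only numpy, scipy, OpenCV 4.12 (cv2) and the standard library are available. Lean on these libraries where they do the work, as an engineer would, in place of code of your own. Each camera call takes 0.05 s, during which the arm holds its last target. There are 200 camera calls.

### The job

Slide the black pendant box that stands alone on the left along the table, round the snow globe and the counter bell without touching either, and into the wooden display dock on the right, then press it gently home until both brass spring bolts have snapped out behind it, and let go. Its lid is loose, so keep the box flat on the table and press no harder than the latch needs: forcing it against the sprung plate crushes it. Leave the other goods where they are.

Things in the scene. Friction and masses are not known exactly. Their poses are not given: they have to be found in the camera images.
- gift_box: Black pendant box, loose, 68 (x) by 66 (y) by 36 mm high, 60 to 150 g, small gold clasp on its -x face. Origin: centre of its underside; the -x face lies 32 mm behind it, the +x face 34 mm ahead, the sides 33 mm off. It starts with +x pointing to the right (world -y) within 0.3 rad and goes into the dock +x face first. It is crushed if it is pressed with more than 20 N.
- dock: Wooden dock fixed to the table, a channel with no floor (the box stays on the table). Origin: on the table, middle of its mouth; +x runs into the channel (roughly to the right), y across, z up. Two fences 16 mm high, inner faces 73 mm apart, from x = 30 to 235 mm; from x = 0 to 30 mm they flare to about 112 mm apart. A dark steel latch head, 40 mm high, 104 mm wide, straddles the fences.
- latch_zero (a point): Point on the dock's axis, 80 mm in from the mouth, 25 mm up: where the flat faces of the two brass spring bolts (z 20 to 31 mm) lie if the latch head is set right forward. It is clamped at an UNMEASURED depth d, 0 to 50 mm farther in. The bolts poke in from both sides and leave a 54 mm gap (what pushes the box must be narrower); bevelled to the mouth, they yield to the box at 3 to 7 N.
- plate_zero (a point): Point on the dock's axis, 143.5 mm in: the face of the sprung plate (46 mm wide) if d = 0; really d farther in. It pushes back 1.5 N at first touch and 1.5 N more per mm. Pressed in 2.5 mm (6 to 9 N in all) the box clears the bolts: they snap out behind it and the force drops some 2 N; 9 mm farther it passes 20 N. Let go, the box is held between plate and bolts at about 5 N.
- globe: Little snow globe with a red foot, 60 mm across, 73 mm high, stuck to the table. Origin: centre of its underside. It and the bell trade places: one stands nearer the robot and to the left, the other farther off and to the right.
- bell: Steel counter bell, 86 mm across, 62 mm high, stuck to the table. Origin: centre of its underside.
- tape: Roll of packing tape lying flat, 93 mm across, 48 mm high, loose, a bystander. Origin: centre of its underside.
- tags: Block of gift tags, 110 (x) by 42 (y) by 11 mm high, loose, a bystander. Origin: centre of its underside.
- spool: Ribbon spool lying flat, 73 mm across, 24 mm high, loose, a bystander. Origin: centre of its underside, about.
- soap: Pink bar of soap, 60 (x) by 85 (y) by 28 mm high, loose, a bystander. Origin: centre of its underside.
- soap_b: White bar of soap, 60 by 85 by 28 mm high, loose, a bystander at the back left corner. Origin: centre of its underside.
- spool_b: Ribbon spool lying flat, 73 mm across, 24 mm high, loose, a bystander behind the dock's mouth; a third spool lies beyond it. Origin: centre of its underside, about.
- stack_a: Pendant box, 68 by 66 by 36 mm, the lower one of a stack of two behind the dock, a bystander. Origin: centre of its underside.
- stack_b: Pendant box, 68 by 66 by 36 mm, the upper one of that stack, a bystander. Origin: centre of its underside.
- tree: Glazed tree ornament, 112 mm across, 184 mm high, loose, a bystander at the back right corner. Origin: centre of its underside.
- marker: White price marker pen, 135 mm long, 17 mm thick, lying at the front left corner, a bystander. Origin: centre of its underside.

How it is judged:
By the outcome, as a careful person would: the job done as asked, in the order asked, and still so for the second after the job is handed in, with the robot touching nothing.
It also fails if it takes over 72 s, if anything falls off the work surface, if the arm or the gripper's body presses on something with over 40 N, if the wrist force passes 120 N, or if a joint passes its speed limit or range.

## Working session

There is one attempt and no reset: what is moved stays moved. The work goes in short steps, Python scripts to look and compute and a tool call to move; the robot and the scene stay as the last step left them, time stands still between calls to the robot, and variables do not carry over. Pictures are saved under pics/ and viewed, at most 10 in all, crops included, and the job is handed in when it is done.

Besides the shell and the picture viewer there is one more tool, called after "Call:" in YAML: its name, and indented under it one key for each argument. arm_command: Moves the arm, as the interface text tells. Its arguments: {"type":"object","properties":{"series":{"type":"string"},"squeeze":{"type":"number"}},"required":["series"]}

```bash
mkdir -p pics; ls
python3 - <<'E'
from cell import telemetry, cams, env
import cv2
for n in("top","side"):
    cv2.imwrite(f"pics/{n}0.png",cams.read_camera(n)); c=cams.calibration(n); print(n,c)
print(telemetry.get_obs())
E
```

```text
pics
top {'K': array([[421.11228169,   0.        , 259.83203034],
       [  0.        , 421.11228169, 193.12462176],
       [  0.        ,   0.        ,   1.        ]]), 'origin': array([ 0.43347393, -0.00310213,  1.64502308]), 'rotation': array([-176.96149611,    0.50011243,  -91.23246265])}
side {'K': array([[353.87794889,   0.        , 248.60462636],
       [  0.        , 353.87794889, 191.84847299],
       [  0.        ,   0.        ,   1.        ]]), 'origin': array([0.0862408 , 0.81439533, 0.70887303]), 'rotation': array([-1.24202204e+02, -1.28049590e-01, -1.52164844e+02])}
{'time_s': 0.1, 'qpos': array([66.64134771, 18.43526354, -4.01598335, 83.16854277,  1.29456806,
       78.54006999, -3.26135845]), 'joint_velocities': array([-0.04982799, -0.10939355, -0.07718194, -0.2110323 , -0.01562412,
       -0.06729766,  0.00260005]), 'effort': array([-3.89737488e-04, -4.92571807e+01, -4.06008437e-01, -3.13398314e+01,
       -6.41197152e-02,  3.94538802e-02,  3.96765040e-05]), 'tool_pos': array([ 0.26586232, -0.59259814,  0.2215603 ]), 'tool_rot': array([-1.79901334e+02,  4.88033683e-03,  2.41672492e+01]), 'force': array([-0.29640599, -0.06910256,  0.25235436]), 'wrist_torque': array([ 0.04797744, -0.01241556, -0.03919427]), 'grasp_force': 0.0, 'grip_width': 0.08685994284799496}
```

View pics/top0.png

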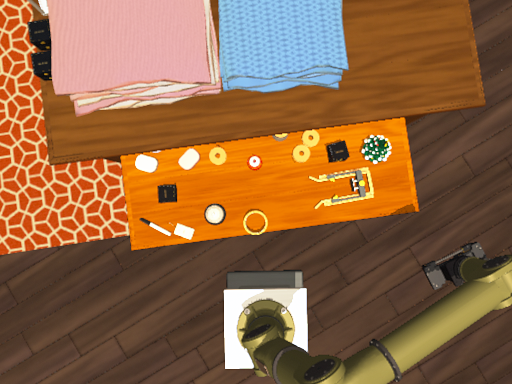

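View pics/side0.png

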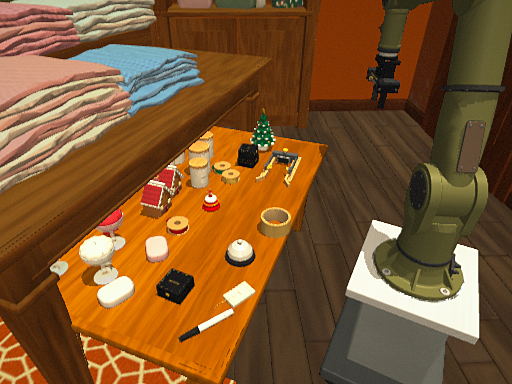

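Top: box (167,193), bell (215,214), globe (254,162), tape (256,221), dock with its mouth at about (318,192) and running right to (372,184). Side: the shelf overhangs the back. Next I'll measure these.

```bash
cat > h.py <<'E'
import numpy as np, cv2
from scipy.spatial.transform import Rotation as R
from cell import telemetry, cams, env
def cal(n):
    c=cams.calibration(n); return c["K"],c["origin"],R.from_euler("xyz",c["rotation"],degrees=True).as_matrix()
def ray(n,p):
    K,o,M=cal(n); return o,M@np.linalg.solve(K,[p[0],p[1],1.])
def plane(n,p,z):
    o,d=ray(n,p); return o+d*(z-o[2])/d[2]
def proj(n,P):
    K,o,M=cal(n); q=K@(M.T@(np.array(P)-o)); return q[:2]/q[2]
def tri(a,b):
    o1,d1=ray("top",a);o2,d2=ray("side",b)
    s=np.linalg.lstsq(np.c_[d1,-d2],o2-o1,rcond=None)[0]
    p,q=o1+s[0]*d1,o2+s[1]*d2; return (p+q)/2,np.linalg.norm(p-q)
E
python3 - <<'E'
from h import *
np.set_printoptions(precision=4,suppress=True)
t=cv2.imread("pics/top0.png"); s=cv2.imread("pics/side0.png")
print("shelf corner",tri((485,105),(270,60)))
for n,p,z in[("bell",(215,214),.03),("globe",(254.5,162),.05),("tape",(256,221.5),.04)]: print(n,plane("top",p,z))
# box: dark blob
g=cv2.cvtColor(t,cv2.COLOR_BGR2HSV)[...,2]
m=np.zeros_like(g); m[175:210,150:186]=(g[175:210,150:186]<90)*255
c=max(cv2.findContours(m,0,1)[0],key=cv2.contourArea); r=cv2.minAreaRect(c); print(r)
print("box",plane("top",r[0],.036), [plane("top",q,.036)[:2] for q in cv2.boxPoints(r)])
a=cv2.resize(t[155:220,300:385],None,fx=8,fy=8,interpolation=3)
b=cv2.resize(s[140:195,240:310],None,fx=8,fy=8,interpolation=3); 
cv2.imwrite("pics/dock_t.png",a);cv2.imwrite("pics/dock_s.png",b)
a=cv2.resize(t[130:245,120:280],None,fx=5,fy=5,interpolation=3)
cv2.imwrite("pics/left_t.png",a)
E
```

```text
shelf corner (array([ 0.7794, -0.7233,  0.2965]), np.float64(0.011697148311442175))
bell [0.4431 0.1827 0.03  ]
globe [0.6375 0.0267 0.05  ]
tape [0.4112 0.026  0.04  ]
((167.21240234375, 193.1858673095703), (16.762788772583008, 18.226207733154297), 86.18592071533203)
box [0.5267 0.3641 0.036 ] [array([0.5574, 0.4009]), array([0.5605, 0.331 ]), array([0.4962, 0.3274]), array([0.4931, 0.3972])]
```

View pics/dock_t.png

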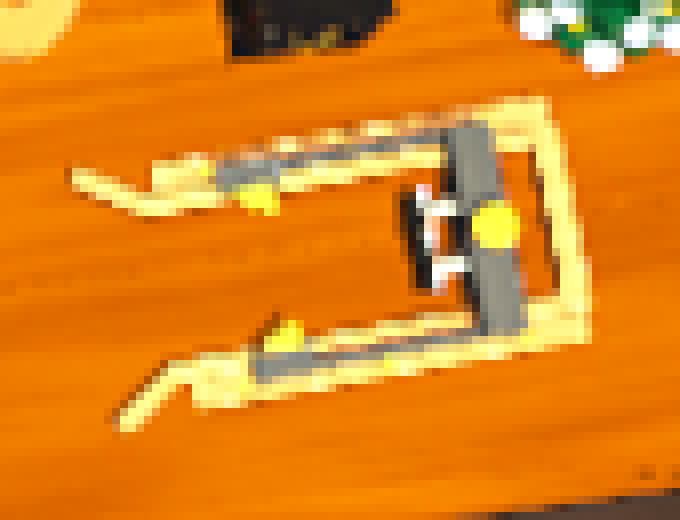

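View pics/dock_s.png

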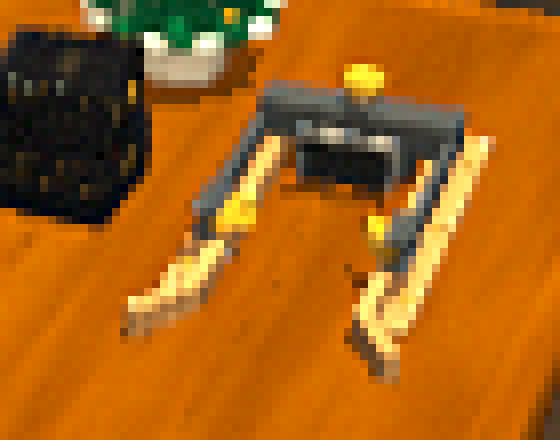

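View pics/left_t.png

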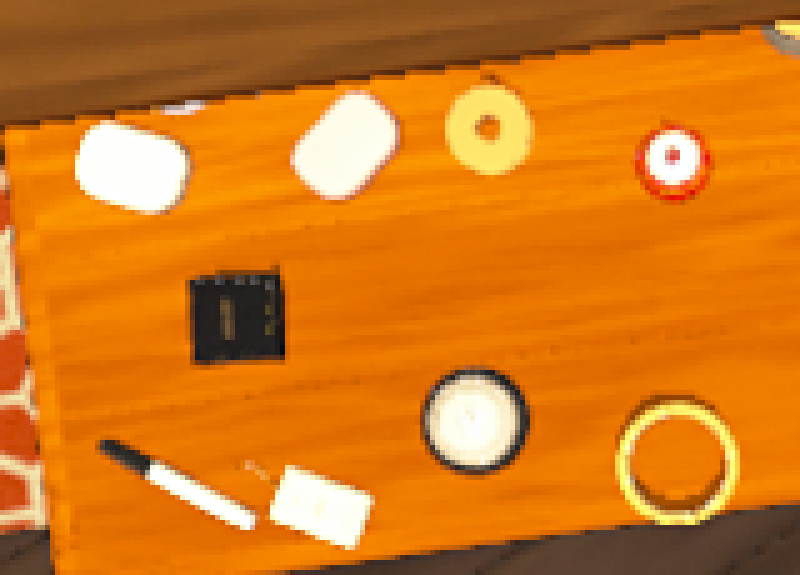

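Dock crop: mouth tips at (75,178) and (122,425), brass bolts' flat edges at about (278,205) and (302,335), plate face at about (415,240), end bar mid at about (567,217). The channel is open above the bolts and the bridge stands only behind the plate. Left crop: box at (237,317), bell (475,420), globe (673,160).

Run:
```python
from h import *
np.set_printoptions(precision=4,suppress=True)
def D(u,v,z): return plane("top",(300+(u+.5)/8-.5,155+(v+.5)/8-.5),z)[:2]
tips=[D(75,178,.016),D(122,425,.016)]; print("tips",tips,np.linalg.norm(tips[0]-tips[1]))
mo=(tips[0]+tips[1])/2
end=[D(545,100,.016),D(588,335,.016)]; e=(end[0]+end[1])/2
inn=[D(148,212,.016),D(178,362,.016)];print("inner width",np.linalg.norm(inn[0]-inn[1]), sum(inn)/2)
ax=(e-mo)/np.linalg.norm(e-mo); n=np.array([-ax[1],ax[0]])
print("mouth",mo,"end",e,"yaw",np.degrees(np.arctan2(ax[1],ax[0])),"len",np.linalg.norm(e-mo))
for nm,p in[("inn",sum(inn)/2),("boltU",D(278,208,.031)),("boltL",D(302,335,.031)),("plate",D(415,240,.03)),("tip0",tips[0]),("tip1",tips[1]),("end0",end[0]),("end1",end[1])]:
    print(nm,(p-mo)@ax,(p-mo)@n)
print("shelf edge",[plane("top",p,.3) for p in((52,163),(167,148),(320,127))])
```

```text
tips [array([ 0.5794, -0.1825]), array([ 0.4593, -0.2019])] 0.12167822152362656
inner width 0.07403092417128548 [ 0.5256 -0.2236]
mouth [ 0.5193 -0.1922] end [ 0.555  -0.4195] yaw -81.07284275095148 len 0.23007451073046326
inn 0.03196611362447069 0.0013172931400063982
boltU 0.0910517161592284 0.028325237364877957
boltL 0.09102425679982096 -0.03364152314611814
plate 0.15295579442182172 0.001626643962445691
tip0 -0.00023773924651994822 0.060838646256625745
tip1 0.00023773924651993087 -0.060838646256625856
end0 0.23069500783131872 0.05781586940792001
end1 0.22945401362960788 -0.057815869407920016
shelf edge [array([0.6171, 0.6751, 0.3   ]), array([0.6573, 0.3031, 0.3   ]), array([ 0.7141, -0.1913,  0.3   ])]
```

Call:
arm_command:
  series: "0 0 -20 0 0; 0 0 -20 0 0; 0 0 0 -0.12 0; 0 0 0 -0.12 0; 0 0 0 -0.12 0; 0 0 0 0 0"

```text
time_s: 0.6
tool_pos: [0.266, -0.5928, 0.2621]
tool_rot: [-180.0, -0.0, 45.0]
force: [-1.0, 0.6, 0.1]
grip_width: 0.0872
grasp_force: 0.0
```

Call:
arm_command:
  series: "0 0 0 -0.118 0; 0 0 0 -0.118 0; 0 0 0 -0.118 0; 0 0 0 -0.118 0; 0 0 0 -0.118 0; 0 0 0 -0.118 0; 0 0 0 -0.121 0; 28.3 22.6 0 0 0; 28.3 22.6 0 0 0; 28.3 22.6 0 0 0; 28.3 22.6 0 0 0; 28.3 22.6 0 0 0; 28.3 22.6 0 0 0; 28.3 22.6 0 0 0; 28.3 22.6 0 0 0; 28.3 22.6 0 0 0; 28.3 22.6 0 0 0; 0 0 0 0 0"

```text
time_s: 2.1
tool_pos: [0.4858, -0.2921, 0.2627]
tool_rot: [179.8, -0.2, 92.8]
force: [0.6, 1.1, -0.3]
grip_width: 0.0873
grasp_force: 0.0
```

Call:
arm_command:
  series: "37.3 4.1 0 0 0; 37.3 4.1 0 0 0; 37.3 4.1 0 0 0; 37.3 4.1 0 0 0; 37.3 4.1 0 0 0; 37.3 4.1 0 0 0; 37.3 4.1 0 0 0; 37.3 4.1 0 0 0; 37.3 4.1 0 0 0; 37.3 4.1 0 0 0; 37.3 4.1 0 0 0; 37.3 4.1 0 0 0; 37.3 4.1 0 0 0; 37.3 4.1 0 0 0; 37.3 4.1 0 0 0; 37.3 4.1 0 0 0; 37.3 4.1 0 0 0; 37.3 4.1 0 0 0; 0 0 0 0 0; 0 0 0 0 0"

```text
time_s: 3.77
tool_pos: [0.5256, 0.3754, 0.2613]
tool_rot: [-179.8, -0.0, 92.5]
force: [0.9, -0.9, -0.3]
grip_width: 0.0871
grasp_force: 0.0
```

Call:
arm_command:
  series: "6 1 30 0 0; 0 0 30 0 0; 0 0 30 0 0; 0 0 30 0 0; 0 0 30 0 0; 0 0 30 0 0; 0 0 20 0 0; 0 0 0 0 0; 0 0 0 0 0"

```text
time_s: 4.52
tool_pos: [0.5287, 0.3761, 0.0618]
tool_rot: [-179.9, 0.1, 92.1]
force: [-0.3, 0.2, 0.8]
grip_width: 0.087
grasp_force: 0.0
```

Run:
```python
from h import *
s=cams.read_camera("side"); print(telemetry.get_obs()["tool_pos"])
cv2.imwrite("pics/pre.png",cv2.resize(s[200:340,100:290],None,fx=4,fy=4,interpolation=2))
```

```text
[0.52935246 0.37749546 0.06349388]
```

View pics/pre.png

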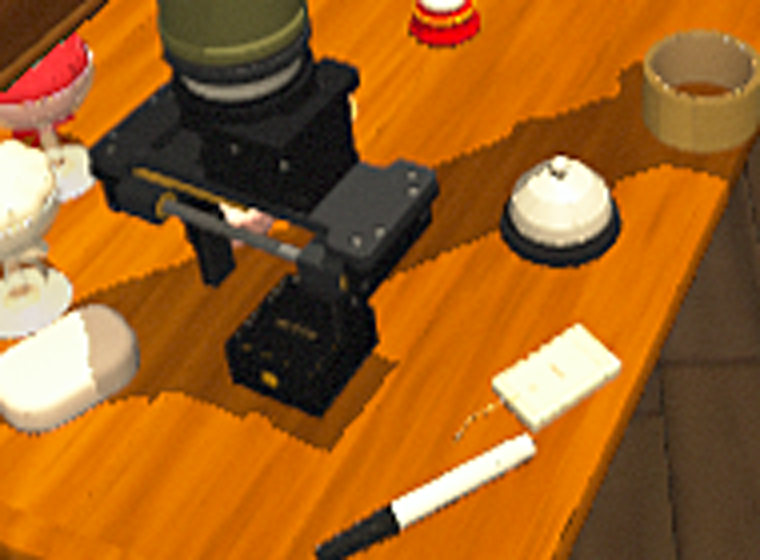

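The open fingers straddle the box at about (215,260) and (335,310), with the clasp on the near-left face at (270,380). Next: descend and grip.

Call:
arm_command:
  series: "0 0 20 0 0; 0 0 16 0 0; 0 0 11 0 0; 0 0 0 0 0; 0 0 0 0 30; 0 0 0 0 60; 0 0 0 0 80; 0 0 0 0 100; 0 0 0 0 100; 0 0 0 0 100; 0 0 0 0 100; 0 0 0 0 100"
  squeeze: 5

```text
time_s: 5.57
tool_pos: [0.5284, 0.3791, 0.0163]
tool_rot: [180.0, -0.0, 92.3]
force: [-1.9, -0.5, 6.3]
grip_width: 0.066
grasp_force: 5.0
```

Run:
```python
from h import *
s=cams.read_camera("side");o=telemetry.get_obs(); print(o["tool_pos"],o["force"],o["wrist_torque"],o["grip_width"])
cv2.imwrite("pics/grip.png",cv2.resize(s[210:320,120:220],None,fx=5,fy=5,interpolation=2))
```

```text
[0.52839703 0.37911572 0.01635565] [-1.30483974 -0.689017    5.83695531] [-0.06787073  0.23788344 -0.06435382] 0.06592704370707343
```

View pics/grip.png

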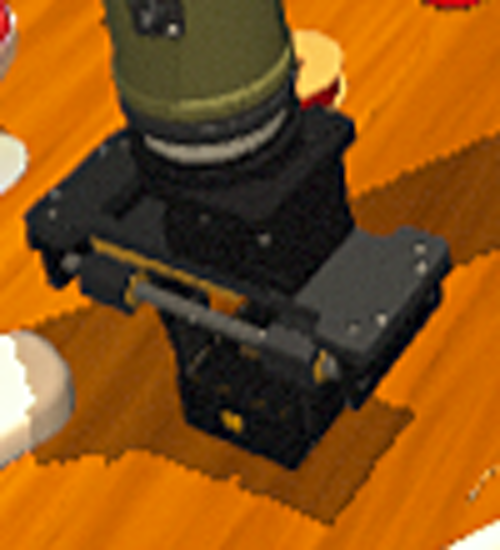

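The fingers hold the box at 66 mm with the clasp facing us at (232,422). They press it down with about 6 N, so I'll ease up slightly.

Call:
arm_command:
  series: "0 0 -1 0 100; 0 0 0 0 100; 0 0 0 0 100"
  squeeze: 5

```text
time_s: 5.87
tool_pos: [0.5283, 0.3784, 0.0164]
tool_rot: [180.0, 0.0, 92.3]
force: [-0.2, -0.8, 1.8]
grip_width: 0.0659
grasp_force: 5.0
```

Call:
arm_command:
  series: "-8 1.4 0 0 100; -14 2.5 0 0 100; -17 3.1 0 0 100; -17 3.1 0 0 100; -17 3.1 0 0 100; -17 3.2 0 0 100; -17 -0.7 0 0 100; -17 -0.7 0 0 100; -17 -0.7 0 0 100; -17 -0.7 0 0 100; -17 -0.7 0 0 100; -10 -0.4 0 0 100; 0 0 0 0 100"

```text
time_s: 6.95
tool_pos: [0.5486, 0.1907, 0.0162]
tool_rot: [-180.0, 0.1, 92.1]
force: [0.1, -0.3, -0.9]
grip_width: 0.0658
grasp_force: 5.0
```

Call:
arm_command:
  series: "-8 -0.4 0.5 0 100; -14 -0.7 0 0 100; -17 -0.8 0 0 100; -17 -0.8 0 0 100; -17 -0.8 0 0 100; -17 -0.8 0 0 100; -17 -0.8 0 0 100; -17 -0.8 0 0 100; -17 -0.8 0 0 100; -17 -0.8 0 0 100; -17 -0.8 0 0 100; -17 -0.8 0 0 100; -17 -0.8 0 0 100; -10 -0.4 0 0 100; 0 0 0 0 100"

```text
time_s: 8.2
tool_pos: [0.547, -0.0272, 0.0161]
tool_rot: [180.0, 0.1, 92.2]
force: [0.2, -1.9, 1.8]
grip_width: 0.0659
grasp_force: 5.0
```

Call:
arm_command:
  series: "-8 -3.6 0 0 100; -14 -6.4 0 0 100; -15 -6.7 0 0 100; -15 -6.7 0 0 100; -15 -6.7 0 0 100; -15 -6.7 0 0 100; -12.4 -5.9 0 0 100; 0 0 0 -0.03 100; 0 0 0 -0.03 100; 0 0 0 -0.03 100; 0 0 0 -0.03 100; 0 0 0 0 100"

```text
time_s: 9.2
tool_pos: [0.5074, -0.1202, 0.016]
tool_rot: [-180.0, -0.0, 99.3]
force: [-0.1, -0.2, 1.3]
grip_width: 0.0659
grasp_force: 5.0
```

Run:
```python
from h import *
o=telemetry.get_obs();s=cams.read_camera("top");print(o["tool_pos"],o["tool_rot"],o["force"])
cv2.imwrite("pics/mouth.png",cv2.resize(s[150:230,270:400],None,fx=6,fy=6,interpolation=2))
```

```text
[ 0.50741977 -0.12024382  0.01598128] [-1.79971640e+02 -2.19890179e-03  9.93128187e+01] [-0.09053576 -0.17327892  1.32388403]
```

View pics/mouth.png

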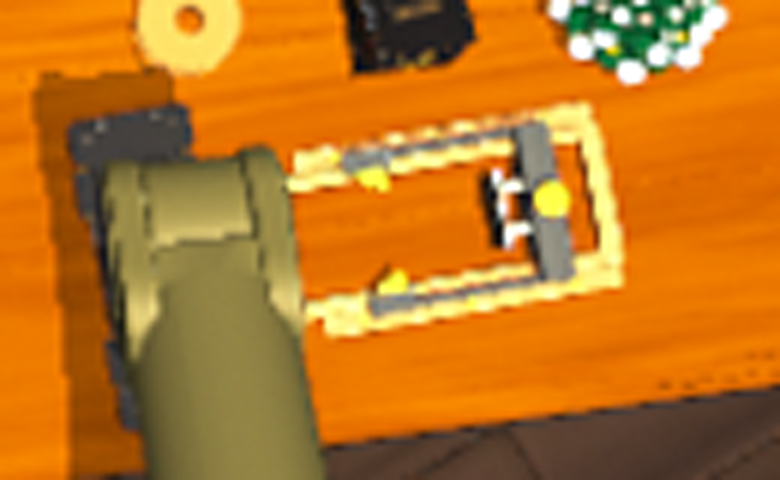

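The latch and plate are visible in the channel, but the arm hides the mouth. The box is on the axis, so I'll advance gently.

Call:
arm_command:
  series: "-6 0 0 0 100; -8 0 0 0 100; -8 0 0 0 100; -8 0 0 0 100; -8 0 0 0 100; -6 0 0 0 100; 0 0 0 0 100; 0 0 0 0 100"

```text
time_s: 9.92
tool_pos: [0.5148, -0.1656, 0.016]
tool_rot: [180.0, 0.0, 99.1]
force: [0.3, -0.9, 1.7]
grip_width: 0.0657
grasp_force: 5.0
```

Call:
arm_command:
  series: "-4 0 0 0 100; -5 0 0 0 100; -5 0 0 0 100; -5 0 0 0 100; 0 0 0 0 100; 0 0 0 0 100"

```text
time_s: 10.42
tool_pos: [0.5178, -0.1841, 0.016]
tool_rot: [180.0, 0.0, 99.1]
force: [-0.5, 0.8, 0.6]
grip_width: 0.0658
grasp_force: 5.0
```

Call:
arm_command:
  series: "0 0 0 0 80; 0 0 0 0 60; 0 0 0 0 40; 0 0 0 0 40; 0 0 0 0 40; 0 0 0 0 40; 0 0 -8 0 40; 0 0 -15 0 40; 0 0 -25 0 40; 0 0 -30 0 40; 25 0 -10 0 100; 29 0 0 0 160; 0 0 0 0 200; 0 0 0 0 255; 0 0 0 0 255; 0 0 0 0 255; 0 0 0 0 255; 0 0 0 0 255"

```text
time_s: 11.92
tool_pos: [0.509, -0.1307, 0.1038]
tool_rot: [-180.0, -0.0, 99.1]
force: [-0.8, 0.1, -0.1]
grip_width: 0.0278
grasp_force: 0.0
```

Run:
```python
from h import *
o=telemetry.get_obs();s=cams.read_camera("side");print(o["tool_pos"],o["tool_rot"],o["force"],o["grip_width"])
cv2.imwrite("pics/rel.png",cv2.resize(s[100:230,200:330],None,fx=4,fy=4,interpolation=2))
```

```text
[ 0.50899382 -0.13072676  0.10376659] [-1.79977558e+02 -2.15053564e-02  9.90859072e+01] [-0.77811515  0.07464506 -0.11593225] 0.027828342691750503
```

View pics/rel.png

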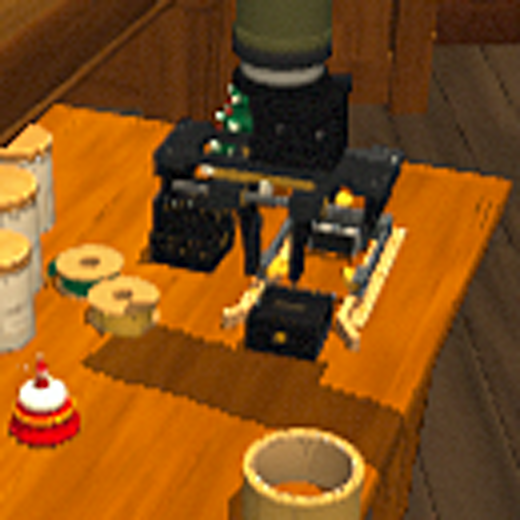

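The box stands flat and square in the mouth at (290,320), and the fingers are clear behind it. Next: close, lower and push.

Call:
arm_command:
  series: "0 0 0 0 255; 0 0 0 0 255; 0 0 0 0 255; 0 0 0 0 255; 0 0 0 0 255; 0 0 30 0 255; 0 0 30 0 255; 0 0 20 0 255; 0 0 12 0 255; 0 0 0 0 255; 0 0 0 0 255; 0 0 0 0 255"

```text
time_s: 12.97
tool_pos: [0.5103, -0.13, 0.0133]
tool_rot: [179.9, 0.1, 99.2]
force: [0.0, 0.2, 1.3]
grip_width: 0.0007
grasp_force: 0.0
```

Call:
arm_command:
  series: "-4 0 0 0 255; -5 0 0 0 255; -5 0 0 0 255; -5 0 0 0 255; -3 0 0 0 255; -3 0 0 0 255; -3 0 0 0 255; -3 0 0 0 255; -3 0 0 0 255; -3 0 0 0 255; -3 0 0 0 255; -3 0 0 0 255; -3 0 0 0 255; 0 0 0 0 255"

```text
time_s: 14.13
tool_pos: [0.5165, -0.1763, 0.012]
tool_rot: [180.0, 0.0, 99.1]
force: [-0.0, 0.2, 0.7]
grip_width: 0.0007
grasp_force: 0.0
```

Call:
arm_command:
  series: "-3 0 0 0 255; -3 0 0 0 255; -3 0 0 0 255; -3 0 0 0 255; -3 0 0 0 255; -3 0 0 0 255"

```text
time_s: 14.63
tool_pos: [0.5192, -0.193, 0.012]
tool_rot: [-180.0, -0.0, 99.2]
force: [-1.3, 5.7, 1.9]
grip_width: 0.0002
grasp_force: 2.4
```

Call:
arm_command:
  series: "-2 0 0 0 255; -2 0 0 0 255; -2 0 0 0 255; -2 0 0 0 255; -2 0 0 0 255"

```text
time_s: 15.05
tool_pos: [0.5209, -0.2005, 0.012]
tool_rot: [-180.0, -0.2, 99.3]
force: [-1.6, 4.8, 1.2]
grip_width: 0.001
grasp_force: 2.1
```

Call:
arm_command:
  series: "-2 0 0 0 255; -2 0 0 0 255; -2 0 0 0 255; -2 0 0 0 255; -2 0 0 0 255"

```text
time_s: 15.47
tool_pos: [0.5225, -0.2133, 0.012]
tool_rot: [-180.0, 0.0, 99.1]
force: [0.5, 1.7, 0.8]
grip_width: 0.0004
grasp_force: 0.8
```

Call:
arm_command:
  series: "-3 0 0 0 255; -3 0 0 0 255; -3 0 0 0 255; -3 0 0 0 255; -3 0 0 0 255; -3 0 0 0 255; -3 0 0 0 255"

```text
time_s: 16.05
tool_pos: [0.5259, -0.2339, 0.012]
tool_rot: [-180.0, 0.0, 99.2]
force: [-0.1, 1.7, -0.5]
grip_width: 0.0004
grasp_force: 0.8
```

Call:
arm_command:
  series: "-2 0 0 0 255; -2 0 0 0 255; -2 0 0 0 255; -2 0 0 0 255; -2 0 0 0 255; -2 0 0 0 255; -2 0 0 0 255"

```text
time_s: 16.63
tool_pos: [0.5281, -0.2476, 0.0121]
tool_rot: [-180.0, 0.0, 99.2]
force: [0.1, 1.0, -0.9]
grip_width: 0.0006
grasp_force: 0.7
```

Call:
arm_command:
  series: "-2 0 0 0 255; -2 0 0 0 255; -2 0 0 0 255; -1.5 0 0 0 255; -1.5 0 0 0 255; -1 0 0 0 255"

```text
time_s: 17.13
tool_pos: [0.5297, -0.2575, 0.012]
tool_rot: [-180.0, 0.0, 99.2]
force: [1.0, 0.8, -0.9]
grip_width: 0.0005
grasp_force: 0.7
```

Call:
arm_command:
  series: "-1 0 0 0 255; -1 0 0 0 255; -1 0 0 0 255; -1 0 0 0 255"

```text
time_s: 17.47
tool_pos: [0.5303, -0.2613, 0.012]
tool_rot: [-180.0, 0.0, 99.2]
force: [0.1, 2.0, -0.7]
grip_width: 0.0004
grasp_force: 0.7
```

Call:
arm_command:
  series: "-1 0 0 0 255; -1 0 0 0 255; -1 0 0 0 255; -1 0 0 0 255"

```text
time_s: 17.8
tool_pos: [0.531, -0.2653, 0.0121]
tool_rot: [-180.0, 0.0, 99.2]
force: [-0.4, 0.9, 0.3]
grip_width: 0.0006
grasp_force: 0.7
```

Call:
arm_command:
  series: "-1 0 0 0 255; -1 0 0 0 255; -1 0 0 0 255"

```text
time_s: 18.05
tool_pos: [0.5315, -0.2672, 0.012]
tool_rot: [-180.0, -0.1, 99.2]
force: [-0.6, 4.7, 0.6]
grip_width: 0.0005
grasp_force: 2.3
```

Call:
arm_command:
  series: "-1 0 0 0 255; -1 0 0 0 255; 0 0 0 0 255"

```text
time_s: 18.3
tool_pos: [0.5316, -0.2683, 0.012]
tool_rot: [-180.0, -0.1, 99.2]
force: [-1.1, 6.4, 2.0]
grip_width: 0.0003
grasp_force: 2.9
```

Call:
arm_command:
  series: "-0.7 0 0 0 255; 0 0 0 0 255"

```text
time_s: 18.47
tool_pos: [0.5317, -0.2684, 0.012]
tool_rot: [-179.9, -0.2, 99.2]
force: [-1.3, 7.8, 2.6]
grip_width: 0.0006
grasp_force: 3.4
```

Call:
arm_command:
  series: "-0.7 0 0 0 255; 0 0 0 0 255"

```text
time_s: 18.63
tool_pos: [0.5317, -0.2687, 0.012]
tool_rot: [-179.9, -0.2, 99.3]
force: [-1.8, 6.7, 2.3]
grip_width: 0.0006
grasp_force: 3.8
```

Call:
arm_command:
  series: "-0.6 0 0 0 255; 0 0 0 0 255"

```text
time_s: 18.8
tool_pos: [0.5318, -0.269, 0.012]
tool_rot: [-179.9, -0.2, 99.3]
force: [-2.6, 8.0, 3.7]
grip_width: 0.0004
grasp_force: 4.1
```

Call:
arm_command:
  series: "-0.6 0 0 0 255; 0 0 0 0 255"

```text
time_s: 18.97
tool_pos: [0.5319, -0.2697, 0.012]
tool_rot: [-179.9, -0.2, 99.3]
force: [-2.4, 7.2, 3.9]
grip_width: 0.0006
grasp_force: 4.0
```

Call:
arm_command:
  series: "0 0 0 0 255; 0 0 0 0 255"

```text
time_s: 19.13
tool_pos: [0.5319, -0.2697, 0.012]
tool_rot: [-179.9, -0.2, 99.3]
force: [-2.0, 7.5, 2.7]
grip_width: 0.001
grasp_force: 3.9
```

Call:
arm_command:
  series: "-0.6 0 0 0 255; 0 0 0 0 255"

```text
time_s: 19.3
tool_pos: [0.532, -0.2699, 0.012]
tool_rot: [-179.9, -0.2, 99.3]
force: [-3.1, 8.5, 3.6]
grip_width: 0.0003
grasp_force: 4.3
```

Call:
arm_command:
  series: "-0.7 0 0 0 255; 0 0 0 0 255; 0 0 0 0 255"

```text
time_s: 19.55
tool_pos: [0.532, -0.2703, 0.012]
tool_rot: [-179.9, -0.3, 99.3]
force: [-3.3, 8.5, 4.6]
grip_width: 0.0005
grasp_force: 4.6
```

Call:
arm_command:
  series: "-0.7 0 0 0 255; 0 0 0 0 255; 0 0 0 0 255"

```text
time_s: 19.8
tool_pos: [0.532, -0.2706, 0.012]
tool_rot: [-179.9, -0.3, 99.3]
force: [-3.6, 8.7, 4.9]
grip_width: 0.0004
grasp_force: 5.0
```

Call:
arm_command:
  series: "1.5 0 0 0 255; 1.5 0 0 0 255; 0 0 0 0 255; 0 0 0 0 255"

```text
time_s: 20.13
tool_pos: [0.5319, -0.2697, 0.012]
tool_rot: [-180.0, -0.1, 99.2]
force: [-1.3, 6.3, 1.3]
grip_width: 0.0003
grasp_force: 3.0
```

Call:
arm_command:
  series: "1 0 0 0 255; 0 0 0 0 255; 0 0 0 0 255"

```text
time_s: 20.38
tool_pos: [0.5318, -0.2693, 0.012]
tool_rot: [-180.0, -0.1, 99.2]
force: [-2.2, 5.3, 1.7]
grip_width: 0.0003
grasp_force: 2.9
```

Call:
arm_command:
  series: "1 0 0 0 255; 0 0 0 0 255; 0 0 0 0 255"

```text
time_s: 20.63
tool_pos: [0.5318, -0.2693, 0.012]
tool_rot: [180.0, -0.0, 99.2]
force: [-0.8, 4.0, 1.0]
grip_width: 0.0005
grasp_force: 2.2
```

Call:
arm_command:
  series: "1 0 0 0 255; 0 0 0 0 255; 0 0 0 0 255"

```text
time_s: 20.88
tool_pos: [0.5318, -0.2693, 0.0121]
tool_rot: [180.0, 0.0, 99.2]
force: [0.3, 2.4, -0.8]
grip_width: 0.0005
grasp_force: 1.0
```

Call:
arm_command:
  series: "1 0 0 0 255; 0 0 0 0 255; 0 0 0 0 255"

```text
time_s: 21.13
tool_pos: [0.5313, -0.269, 0.0123]
tool_rot: [-180.0, 0.1, 99.1]
force: [-0.2, -0.6, 0.2]
grip_width: 0.0006
grasp_force: 0.0
```

The finger stayed put while the force unloaded from 5 to 0 N, so the box is latched. Next: retreat and look.

Call:
arm_command:
  series: "5 0 0 0 255; 10 0 0 0 255; 15 0 0 0 255; 0 0 -20 0 255; 0 0 -30 0 255; 0 0 -35 0 255; 0 0 -35 0 255; 25 0 -20 0 255; 35 0 0 0 255; 35 0 0 0 255; 35 0 0 0 255; 35 0 0 0 255; 35 0 0 0 255; 35 0 0 0 255; 35 0 0 0 255; 0 0 0 0 255; 0 0 0 0 255"

```text
time_s: 22.55
tool_pos: [0.4823, 0.0318, 0.1519]
tool_rot: [-180.0, 0.1, 99.5]
force: [-0.0, -0.4, -0.5]
grip_width: 0.0003
grasp_force: 0.0
```

Run:
```python
from h import *
t=cams.read_camera("top");s=cams.read_camera("side");o=telemetry.get_obs();print(o["time_s"],o["tool_pos"],o["force"])
a=cv2.resize(t[155:220,300:385],None,fx=5,fy=5,interpolation=2)
b=cv2.resize(s[135:200,230:315],None,fx=5,fy=5,interpolation=2)
cv2.imwrite("pics/fin.png",np.vstack([np.hstack([a,b])[:, :800],cv2.resize(t[125:250,115:425],(800,270))]))
```

```text
22.65 [0.4830463  0.02830727 0.1517234 ] [ 0.49856588  0.20476271 -0.58011422]
```

View pics/fin.png

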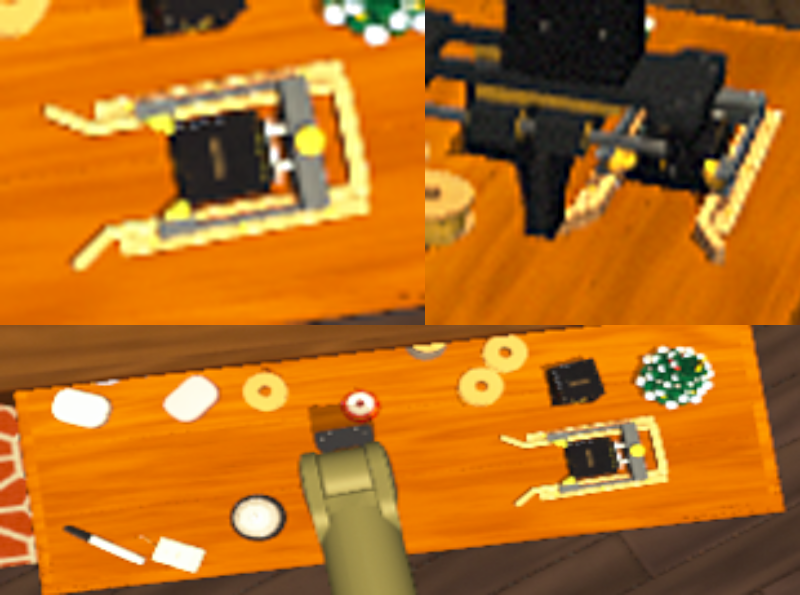

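The box lies between the two brass bolts at (162,123) and (178,208), which are out behind its rear corners, and the sprung plate. The bystanders in view stand where they were, and the arm is clear in the air.

```bash
python3 -c "
from cell import env; print(env.sign_off())"
```

```text
the job is handed in; nothing more can be done
None
```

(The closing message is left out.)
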